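# Kit the bush parts on the two assembly stands

## Robot

A 6-joint arm with a two-finger parallel gripper is mounted at the origin on the work surface. World frame = base frame: x ahead of the robot, y to its left, z up, the work surface at z = 0. Lengths are in mm, angles in rad, forces in N, time in s.
With the tool pointing down it reaches from about 325 to 750 mm from the base axis. Payload 7.6 kg.
Tool frame: the origin (TCP) lies midway between the tips of the shut fingers; the grasp point (between the pads) lies 19 mm behind it; z points along the fingers, y is the line along which they close (so a half turn about z gives the same grasp; the last joint's range is limited). The gripper opens to 85 mm and grips with 20 to 120 N. Pads are 22 mm wide; open, the fingers measure 114 mm over their backs; the gripper's body (76 mm by 85 mm) begins 54 mm behind the grasp point. The pads swing forward as they close: fully open they stand 13 mm farther back than shut.
Start: joints at [1.277, 0.052, 1.401, -0, 1.689, -0.07], TCP at [116.498, 511.932, 231.323] pointing down, gripper open.
Joint ranges: [-2.9, 2.9], [-0.91, 2.17], [0.12, 2.37], [-1.06, 4.2], [0.26, 2.73], [-2.93, 2.93]. Speed limits (rad/s): [2.57, 2.57, 3.01, 3.14, 3.14, 3.14].

## Interface

Orientations are given as a 3x3 rotation matrix whose columns are the frame's x, y, z axes.
In Python, from plant import * gives the robot as it stands. The module is installed in compiled form; this text tells all that it offers.
- The arm moves only by the tool play_rows, never from a script. Its argument "plan" is one flat list of numbers, 5 for each row, row after row: the opening, from 0 (shut) to 1 (fully open), then the shift along the tool's x, y, z in units of 50 mm (1.0 is 50 mm), then the turn about the tool's z in units of 5 degrees (1.0 is 5 degrees). A call has exactly 10 rows; each row shifts and turns the commanded pose from where the row before left it, along the tool's axes as they then stand; what a row does not reach is not made up. A row lasts 1/10 s, in which the tool goes at most 50 mm and 8.59 degrees, less where a joint would pass 70% of its speed; a pose out of reach is approached as far as the arm can. A call is refused whole if a number of a shift passes 1 or a number of a turn 1, either way. A call with a gripper value outside its range is refused whole. The fingers move at their own pace and stop on an object; "newtons" is the grip in N (left out, the last holds). Time passes only in rows, so rows that do not move let the fingers close, or fill a call up. It gives the time, the measured TCP pose, the force, the opening and the grip force at its end, in the units of the state.
- observe(): the state, without advancing time (a new reading comes with each control period).
- get_image(name): name is "side" or "top" or "wrist"; returns the picture (420x560x3 uint8, red, green, blue); there is no depth.
- camera_info(name): a dict with "fx", "fy", "cx", "cy" (pixels), "R" (3x3) and "t" (3): a world point X has camera coordinates R X + t; the wrist camera has in their place "tool_from_camera" (4x4, takes a point from camera to tool coordinates, whose origin is the TCP and whose axes are the flange's). Camera axes: x right, y down, z forward; pixel columns grow to the right and rows downward; lengths in mm; the calibration is good to about 2 mm. A picture is of the moment at which its call begins: read the wrist's pose just before it. camera_info takes no time and is no camera call.
- finish_job(): hands the job in; it is judged then, once.
The state is a dict: "clock": time; "q": joint angles; "qvel": joint speeds; "tau": joint torques, N m; "tool_pos": TCP position; "eef_rot": TCP orientation; "ft_force": force on the tool from outside, world axes, zero at the start; "wrist_torque": the same for the moment, N m; "width": finger opening in mm; "finger_force": force on a finger pad.
Only numpy, scipy, OpenCV 4.12 (cv2) and the standard library are available. Lean on these libraries where they do the work, as an engineer would, in place of code of your own. Each camera call takes 0.05 s, during which the arm holds its last target. There are 200 camera calls.

## Task

Put the suspension bush parts on the two assembly stands, each lying flat with the post through its hole and resting on what is below. On the stand with the square foot: the flanged collar first, flange down, then the tall slim sleeve, then the hexagon nut on top; on the stand with the round foot: the bearing first, then the black rubber bush on top. Leave the two chrome sockets and the little carton standing where they are.

Things in the scene. Friction and masses are not known exactly. Their poses are not given: they have to be found in the camera images.
- sq_stand: Assembly stand with a SQUARE grey foot 84 x 84 x 12 mm. Bolted to the bench, will not move. A bare round steel post, 12 mm in diameter with a domed tip, rises from the middle of the foot; the tip is 82 mm above the bench. Parts stack on the foot's top, 12 mm above the bench. Origin: centre of the foot's underside, z up along the post.
- rd_stand: Assembly stand with a ROUND grey foot 84 mm in diameter, 12 mm thick. Bolted to the bench, will not move. A bare round steel post, 12 mm in diameter with a domed tip, rises from the middle of the foot; the tip is 82 mm above the bench. Parts stack on the foot's top, 12 mm above the bench. Origin: centre of the foot's underside, z up along the post.
- collar: Flanged collar, dark steel, about 0.21 kg: a round flange 64 mm in diameter and 7 mm thick at the bottom, with a hub 42 mm in diameter rising 15 mm above it; 22 mm tall in all. Through hole 30 mm wide along z. Lies flange down; grip it by the hub. Origin: centre of its underside, z up. 
- sleeve: Sleeve, the slimmest and tallest of the parts with a hole: a plain light-metal tube, 40 mm outside diameter, 34 mm tall, about 0.09 kg, standing on end. Through hole 30 mm wide along z. Origin: centre of its underside, z up. 
- nut: Big bright hexagon nut, 46 mm across flats (53 mm across corners), 18 mm tall, about 0.15 kg, lying flat. Plain hexagonal through hole, 30 mm across flats, no thread. The body's x axis is square to one flat, so flats face yaw 0, 60, 120... degrees from it. Origin: centre of its underside, z up. 
- bearing: Bearing: flat bright steel ring with a black seal band on its face, 60 mm outside diameter, 16 mm tall, about 0.25 kg, lying flat. Through hole 30 mm wide along z. Origin: centre of its underside, z up. 
- bush: Rubber bush: black, 52 mm outside diameter, 30 mm tall, with a steel lining round its hole; rigid here, about 0.12 kg, standing on end. Through hole 30 mm wide along z. Origin: centre of its underside, z up. 
- socket_long: Tall chrome spanner socket, 30 mm in diameter, 62 mm tall, standing loose among the parts, blind hole 21 mm wide in its top. Not part of the job. Origin: centre of its underside, z up. 
- socket_short: Short chrome spanner socket, 32 mm in diameter, 36 mm tall, standing loose among the parts, blind hole 23 mm wide in its top. Not part of the job. Origin: centre of its underside, z up. 
- carton: Little cardboard carton 55 x 45 x 40 mm (x, y, z) with a paper band, standing loose among the parts. Not part of the job. Origin: centre of its underside, z up. 
Things that resemble listed ones, but are neither listed nor needed, are in the scene too. Leave any pink or yellow look-alike of the bush alone.

How it is judged (in metres and radians):
At the end, for the whole second after the job is handed in: Square foot, bottom up: collar (flange down), sleeve, nut; round foot: bearing, bush. Undersides within 5 mm of 12, 34, 68 and 12, 28 mm above the bench, centres within 13 mm of the post axis, tilt under 0.12 rad, all released and at rest (horizontal distance between each of collar, sleeve, nut and sq_stand below 0.013 m and z of collar in the frame of sq_stand between 0.007 and 0.017 m and angle between each of collar, sleeve, nut, bearing, bush's own z axis and vertical below 0.12 rad and linear speed of each of collar, sleeve, nut, bearing, bush below 0.02 m/s and z of sleeve in the frame of sq_stand between 0.029 and 0.039 m and z of nut in the frame of sq_stand between 0.063 and 0.073 m and horizontal distance between each of bearing, bush and rd_stand below 0.013 m and z of bearing in the frame of rd_stand between 0.007 and 0.017 m and z of bush in the frame of rd_stand between 0.023 and 0.033 m); the robot touches nothing.
It fails at once if the tall socket is knocked over or shifted by more than 30 mm (distance of socket_long from where it was at the start of the episode above 0.03 m or angle between socket_long's own z axis and vertical above 0.5 rad).
It fails at once if the short socket is knocked over or shifted by more than 30 mm (distance of socket_short from where it was at the start of the episode above 0.03 m or angle between socket_short's own z axis and vertical above 0.5 rad).
It fails at once if the little carton is knocked over or shifted by more than 30 mm (distance of carton from where it was at the start of the episode above 0.03 m or angle between carton's own z axis and vertical above 0.5 rad).
It also fails if it takes over 109 s, if anything falls off the work surface, if the arm or the gripper's body presses on something with over 40 N, if the wrist force passes 120 N, or if a joint passes its speed limit or range.

## Working session

There is one attempt and no reset: what is moved stays moved. The work goes in short steps, Python scripts to look and compute and a tool call to move; the robot and the scene stay as the last step left them, time stands still between calls to the robot, and variables do not carry over. Pictures are saved under pics/ and viewed, at most 14 in all, crops included, and the job is handed in when it is done.

Besides the shell and the picture viewer there is one more tool, called after "Call:" as a command line: name --argument value ..., lists and objects as JSON in quotes. play_rows: Moves the arm, as the interface text tells. Its arguments: {"type":"object","properties":{"plan":{"type":"array"},"newtons":{"type":"number"}},"required":["plan"]}

```bash
mkdir -p pics
python3 - <<'E'
from plant import *
import cv2
s=observe();print(s)
for n in("top","side"):
    cv2.imwrite(f"pics/{n}0.png",cv2.cvtColor(get_image(n),cv2.COLOR_RGB2BGR));print(n,camera_info(n))
print(camera_info("wrist"))
E
```

```text
{'clock': 0.0, 'q': array([ 1.27670892e+00,  5.28737820e-02,  1.40170849e+00, -3.00705306e-06,
        1.68859981e+00, -7.02972254e-02]), 'qvel': array([ 0.00014851, -0.00067042, -0.00013794,  0.00105081, -0.00017696,
        0.00057104]), 'tau': array([-1.05469237e-03, -3.81663358e+01, -3.60191309e+01, -2.02108286e-04,
        6.04498622e-03,  2.99914734e-05]), 'tool_pos': array([116.40318553, 511.63134801, 230.46124617]), 'eef_rot': array([[-9.75063209e-01,  2.21926856e-01, -4.57865464e-04],
       [ 2.21927302e-01,  9.75062027e-01, -1.52205957e-03],
       [ 1.08661333e-04, -1.58571713e-03, -9.99998737e-01]]), 'ft_force': array([0.60697076, 0.68395164, 0.06973062]), 'wrist_torque': array([ 0.00033134, -0.05296149, -0.02796696]), 'finger_force': 0.0, 'width': 85.19258025077576}
top {'fx': 397.5192889542157, 'fy': 397.5192889542157, 'cx': 281.1757462604076, 'cy': 204.7723781403511, 'R': array([[-0.01321452, -0.99989057, -0.00664978],
       [-0.98590139,  0.01413847, -0.16672897],
       [ 0.16680474,  0.00435279, -0.98598034]]), 't': array([ -60.52457724,  502.01919098, 1027.72848402])}
side {'fx': 438.8363734745526, 'fy': 438.8363734745526, 'cx': 280.5938633994894, 'cy': 208.31297958693915, 'R': array([[-0.95175434, -0.30619786,  0.02016299],
       [-0.22648881,  0.65662202, -0.71940972],
       [ 0.20704225, -0.68926801, -0.69429325]]), 't': array([ 456.30112657,  199.8545948 , 1004.01669035])}
{'fx': 378.4450538070675, 'fy': 378.4450538070675, 'cx': 277.2579443139576, 'cy': 210.7218426554052, 'tool_from_camera': array([[-7.10449838e-04, -9.55113025e-01, -2.96240790e-01,
         7.52867987e+01],
       [ 9.99999715e-01, -6.03322369e-04, -4.53038836e-04,
        -3.79583840e-01],
       [ 2.53974598e-04, -2.96241027e-01,  9.55113181e-01,
        -1.41682646e+02],
       [ 0.00000000e+00,  0.00000000e+00,  0.00000000e+00,
         1.00000000e+00]])}
```

View pics/top0.png

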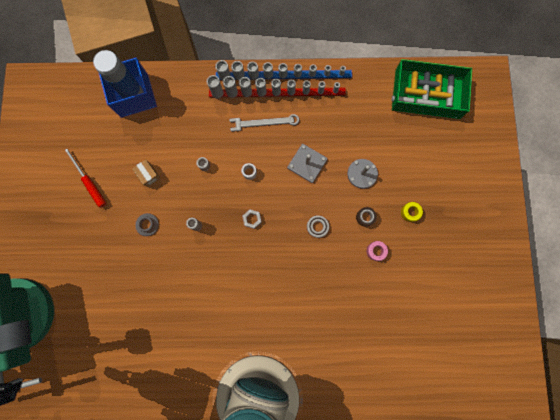

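View pics/side0.png

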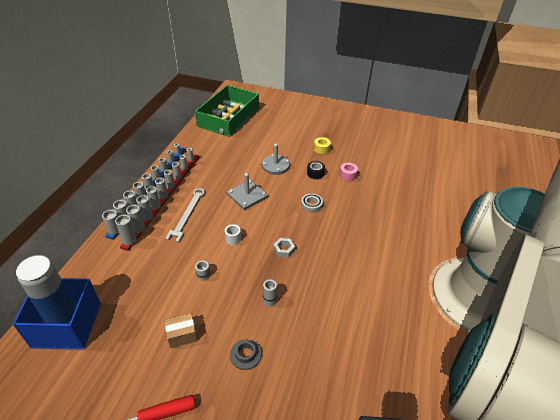

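The top view shows:
- Parts: collar (147,225), sleeve (249,171), nut (252,219), bearing (318,227), black bush (366,216).
- Stands: square (307,163), round (363,173).
- Keep clear of: short socket (203,163), tall socket (192,224), carton (147,173).
- Yellow ring (412,212) and pink ring (378,251) are bush look-alikes. The bush is the black one with the steel lining at (366,216).

The sleeve candidates are (249,171), (203,163) and (192,224). The wide bore and light metal fit (249,171). I'll confirm this in an enlarged crop.

```bash
python3 - <<'E'
import cv2
a=cv2.imread("pics/top0.png")[140:270,120:440]
cv2.imwrite("pics/crop0.png",cv2.resize(a,None,fx=2.5,fy=2.5,interpolation=cv2.INTER_CUBIC))
E
cat > h.py <<'E'
import numpy as np
from plant import camera_info
def cast(n,u,v,z):
    c=camera_info(n);d=np.array([(u-c["cx"])/c["fx"],(v-c["cy"])/c["fy"],1]);R=c["R"]
    o=-R.T@c["t"];d=R.T@d;return o+d*(z-o[2])/d[2]
def proj(n,X):
    c=camera_info(n);p=c["R"]@np.array(X,float)+c["t"];return np.array([c["fx"]*p[0]/p[2]+c["cx"],c["fy"]*p[1]/p[2]+c["cy"]])
E
python3 - <<'E'
from h import *
P=dict(collar=(147,225,22),sleeve=(249,171,34),nut=(252,219,18),bearing=(318,227,16),bush=(366,216,30),sq=(307,163,12),rd=(363,173,12),short=(203,163,36),long=(192,224,62),carton=(147,173,40))
for k,(u,v,z) in P.items(): X=cast("top",u,v,z);print(k,X.round(0),proj("side",X).round(0))
E
```

```text
collar [454. 299.  22.] [247. 347.]
sleeve [598.  20.  34.] [233. 230.]
nut [467.  13.  18.] [284. 245.]
bearing [ 443. -167.   16.] [312. 200.]
bush [ 469. -296.   30.] [315. 166.]
sq [ 624. -142.   12.] [247. 193.]
rd [ 593. -298.   12.] [275. 162.]
short [622. 147.  36.] [202. 265.]
long [450. 167.  62.] [270. 284.]
carton [595. 299.  40.] [182. 323.]
```

View pics/crop0.png

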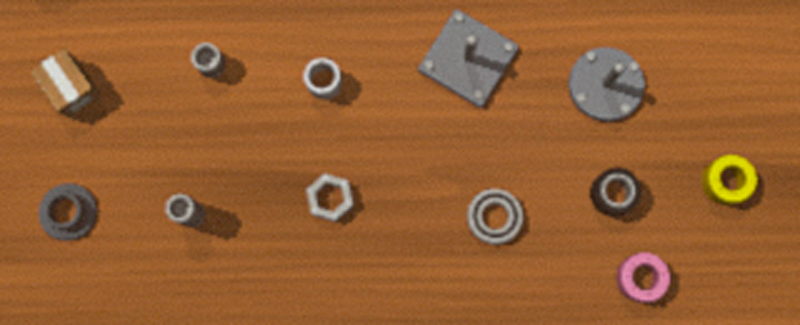

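The crop confirms the identities: sleeve is the wide bright ring, the sockets are narrower, and the bush is black with a steel lining. Side-view projections agree too. I'll square the tool to the world axes and go to the collar.

Call:
play_rows --plan '[1,0,0,0.2,-0.855,1,0,0,0.2,-0.855,1,0,0,0.2,-0.855,1,-0.84,-0.53,0.1,0,1,-0.84,-0.53,0.1,0,1,-0.84,-0.53,0.1,0,1,-0.84,-0.53,0.1,0,1,-0.84,-0.53,0.1,0,1,-0.84,-0.53,0.1,0,1,-0.84,-0.53,0.1,0]' --newtons 50

```text
clock: 1.1
tool_pos: [411.8, 324.9, 165.8]
eef_rot: [[-1.0, -0.0, -0.0], [-0.0, 1.0, -0.0], [0.0, -0.0, -1.0]]
ft_force: [1.4, 1.0, 0.4]
width: 85.4
finger_force: 0.0
```

```bash
cat >> h.py <<'E'
import cv2
from plant import observe,get_image
def wcast(s,u,v,z):
    c=camera_info("wrist");T=c["tool_from_camera"];d=np.array([(u-c["cx"])/c["fx"],(v-c["cy"])/c["fy"],1])
    R=s["eef_rot"];o=s["tool_pos"]+R@T[:3,3];d=R@T[:3,:3]@d;return o+d*(z-o[2])/d[2]
def wproj(s,X):
    c=camera_info("wrist");T=c["tool_from_camera"];p=T[:3,:3].T@(s["eef_rot"].T@(np.array(X,float)-s["tool_pos"])-T[:3,3])
    return np.array([c["fx"]*p[0]/p[2]+c["cx"],c["fy"]*p[1]/p[2]+c["cy"]])
def snap(name):
    s=observe();im=cv2.cvtColor(get_image("wrist"),cv2.COLOR_RGB2BGR);cv2.imwrite(f"pics/{name}.png",im);return s,im
def st(s): print("t %.2f"%s["clock"],"pos",s["tool_pos"].round(1),"yaw %.2f"%np.degrees(np.arctan2(s["eef_rot"][1,0],s["eef_rot"][0,0])),"w %.1f"%s["width"],"F",s["ft_force"].round(1),"ff %.1f"%s["finger_force"])
E
python3 - <<'E'
from h import *
s,im=snap("w1");st(s);print(wproj(s,[454,299,22]))
E
```

```text
t 1.10 pos [411.8 324.9 165.8] yaw -180.00 w 85.4 F [1.4 1.  0.4] ff 0.0
[246.11526051 244.90562079]
```

View pics/w1.png

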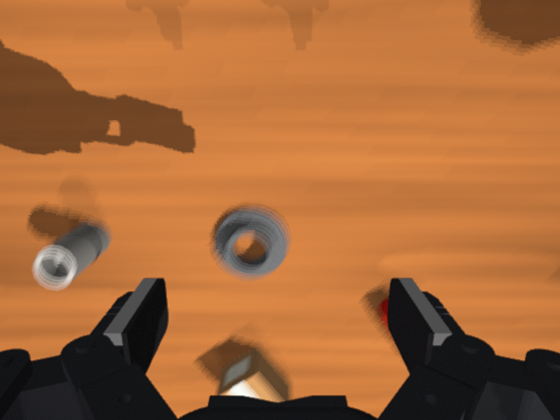

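The wrist view has the collar at about (247,243), against a prediction of (246,245), so the top-view estimates hold up. The tall socket is at (58,265) and the carton at (245,375), both clear of the fingers. Next I'll compute refined positions.

Run:
```python
from h import *
st(observe())
P=dict(collar=(146.2,224.6,22),sleeve=(249,171.2,34),nut=(252.2,219.2,18),bearing=(318.4,226.6,16),bush=(367,216.4,30),sqf=(307.6,163.2,12),sqt=(308.4,156.8,82),rdf=(363.2,173.4,12),rdt=(367.2,167.2,82))
for k,(u,v,z) in P.items(): print(k,cast("top",u,v,z).round(0))
# side view tips
for p in ((247,174),(276,144)): print(cast("side",*p,82).round(0))
```

```text
t 1.15 pos [416.7 320.6 164.6] yaw 179.68 w 85.4 F [ 2.1 -5.3 -0.8] ff 0.0
collar [455. 301.  22.]
sleeve [597.  20.  34.]
nut [466.  12.  18.]
bearing [ 444. -168.   16.]
bush [ 468. -299.   30.]
sqf [ 624. -143.   12.]
sqt [ 622. -141.   82.]
rdf [ 592. -298.   12.]
rdt [ 591. -295.   82.]
[ 621. -140.   82.]
[ 590. -295.   82.]
```

Call:
play_rows --plan '[1,-0.41,-0.2,0.5,0,1,-0.4,-0.2,0.5,0,1,0,0,0,0,1,0,0,0,0,1,0,0,0,0,1,0,0,0,0,1,0,0,0,0,1,0,0,0,0,1,0,0,0,0,1,0,0,0,0]'

```text
clock: 2.15
tool_pos: [451.0, 306.5, 116.4]
eef_rot: [[-1.0, -0.0, 0.0], [-0.0, 1.0, 0.0], [-0.0, 0.0, -1.0]]
ft_force: [0.2, -0.4, -0.2]
width: 85.3
finger_force: 0.0
```

Run:
```python
from h import *
s,im=snap("w2");st(s);print(wproj(s,[455,301,22]))
```

```text
t 2.15 pos [451.  306.5 116.4] yaw -179.99 w 85.3 F [ 0.2 -0.4 -0.2] ff 0.0
[269.67326371 219.7170503 ]
```

View pics/w2.png

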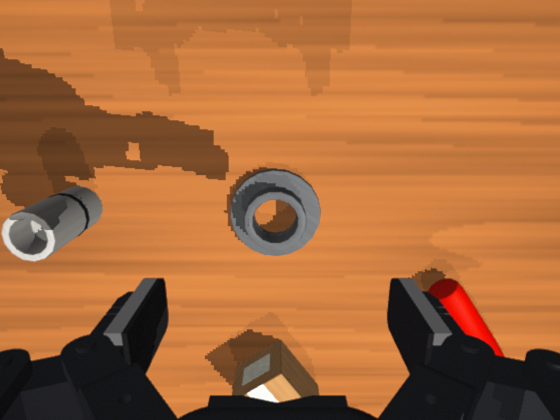

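Settled, the collar hub's top centre is at (275,217), which puts the collar at about (453,304). The fingers are clear of the socket at (30,235) and the screwdriver. Descend and grip the hub.

Call:
play_rows --plan '[1,-0.04,-0.05,0.5,0,1,0,0,0.5,0,1,0,0,0.5,0,1,0,0,0.4,0,1,0,0,0.24,0,1,0,0,0,0,1,0,0,0,0,0,0,0,0,0,0,0,0,0,0,0,0,0,0,0]'

```text
clock: 3.2
tool_pos: [453.4, 304.2, 10.1]
eef_rot: [[-1.0, -0.0, 0.001], [-0.0, 1.0, 0.001], [-0.001, 0.001, -1.0]]
ft_force: [-0.7, -0.5, 0.2]
width: 43.6
finger_force: 0.6
```

Call:
play_rows --plan '[0,0,0,0,0,0,0,0,0,0,0,0,0,0,0,0,0,0,-0.3,0,0,0,0,-0.6,0,0,0,0,-0.6,0,0,0,0,-0.6,0,0,0,0,-0.6,0,0,0,0,0,0,0,0,0,0,0]'

```text
clock: 4.2
tool_pos: [453.1, 304.0, 144.9]
eef_rot: [[-1.0, -0.0, 0.001], [-0.0, 1.0, 0.001], [-0.001, 0.001, -1.0]]
ft_force: [0.3, -0.2, -2.3]
width: 39.9
finger_force: 50.8
```

Collar gripped (weight reads 2.3 N). Carry it to the square stand.

Call:
play_rows --plan '[0,-0.338,-0.89,0,0,0,-0.338,-0.89,0,0,0,-0.338,-0.89,0,0,0,-0.338,-0.89,0,0,0,-0.338,-0.89,0,0,0,-0.338,-0.89,0,0,0,-0.338,-0.89,0,0,0,-0.338,-0.89,0,0,0,-0.338,-0.89,0,0,0,-0.338,-0.89,0,0]'

```text
clock: 5.2
tool_pos: [621.5, -142.7, 141.9]
eef_rot: [[-1.0, 0.0, -0.004], [0.0, 1.0, 0.001], [0.004, 0.001, -1.0]]
ft_force: [0.8, 0.7, -1.0]
width: 39.8
finger_force: 50.9
```

Call:
play_rows --plan '[0,0,0,0.1,0,0,0,0,0.2,0,0,0,0,0.2,0,0,0,0,0.2,0,0,0,0,0,0,0,0,0,0,0,0,0,0,0,0,0,0,0,0,0,0,0,0,0,0,0,0,0,0,0]'

```text
clock: 6.2
tool_pos: [622.1, -141.1, 109.6]
eef_rot: [[-1.0, 0.0, 0.0], [0.0, 1.0, -0.0], [-0.0, -0.0, -1.0]]
ft_force: [0.6, 0.3, -0.5]
width: 39.7
finger_force: 51.0
```

Run:
```python
from h import *
s,im=snap("w3");st(s);print(wproj(s,[622,-141,82]),wproj(s,[622,-141,12]))
```

```text
t 6.20 pos [ 622.1 -141.1  109.6] yaw 180.00 w 39.7 F [ 0.6  0.3 -0.5] ff 51.0
[278.62960788 255.42545458] [278.29087847 212.17525836]
```

View pics/w3.png

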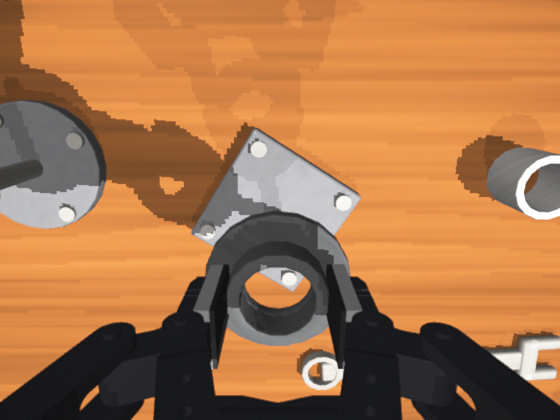

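The square foot's centre is at about (276,212) against a prediction of (278,212). The stand position is good, with the post hidden under the collar as expected. Lower and release.

Call:
play_rows --plan '[0,0,0,0.3,0,0,0,0,0.4,0,0,0,0,0.4,0,0,0,0,0.35,0,0,0,0,0.2,0,0,0,0,0.1,0,0,0,0,0,0,0,0,0,0,0,0,0,0,0,0,0,0,0,0,0]'

```text
clock: 7.25
tool_pos: [622.2, -141.1, 22.6]
eef_rot: [[-1.0, -0.0, 0.0], [-0.0, 1.0, 0.0], [-0.0, 0.0, -1.0]]
ft_force: [-4.1, 1.4, 5.8]
width: 39.7
finger_force: 51.7
```

Call:
play_rows --plan '[1,0,0,0,0,1,0,0,0,0,1,0,0,0,0,1,0,0,0,0,1,0,0,-0.3,0,1,0,0,-0.6,0,1,0,0,-0.6,0,1,0,0,-0.6,0,1,0,0,-0.2,0,1,0,0,0,0]'

```text
clock: 8.25
tool_pos: [622.9, -141.3, 139.3]
eef_rot: [[-1.0, 0.0, 0.004], [0.0, 1.0, -0.001], [-0.004, -0.001, -1.0]]
ft_force: [-0.4, -0.8, 0.8]
width: 85.3
finger_force: 0.0
```

Run:
```python
from h import *
s,im=snap("w4");st(s);print(wproj(s,[622,-141,82]),wproj(s,[622,-141,34]),wproj(s,[597,20,34]))
```

```text
t 8.25 pos [ 622.9 -141.3  139.3] yaw 180.00 w 85.3 F [-0.4 -0.8  0.8] ff 0.0
[278.92188141 232.03209046] [278.71952093 207.0923402 ] [522.41589394 170.81576815]
```

View pics/w4.png

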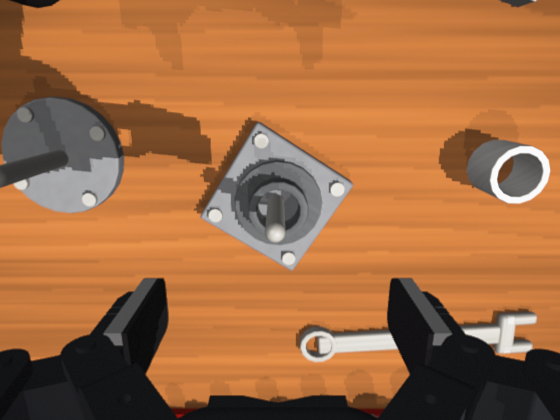

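The collar is seated flat, with the post tip at (277,232). The sleeve's top is at (521,173), giving about (598,19). Fetch it.

Call:
play_rows --plan '[1,0.12,0.8,0,0,1,0.12,0.8,0,0,1,0.12,0.8,0,0,1,0.12,0.8,0,0,1,0,0,0.3,0,1,0,0,0.5,0,1,0,0,0.6,0,1,0,0,0.6,0,1,0,0,0.4,0,1,0,0,0.18,0]'

```text
clock: 9.3
tool_pos: [595.2, 18.4, 2.9]
eef_rot: [[-1.0, 0.0, -0.008], [0.0, 1.0, 0.0], [0.008, 0.0, -1.0]]
ft_force: [-0.6, 0.0, 0.2]
width: 85.3
finger_force: 0.0
```

Call:
play_rows --plan '[1,0,0,0,0,0,0,0,0,0,0,0,0,0,0,0,0,0,0,0,0,0,0,0,0,0,0,0,0,0,0,0,0,-0.3,0,0,0,0,-0.8,0,0,0,0,-0.8,0,0,0,0,-0.5,0]'

```text
clock: 10.3
tool_pos: [598.8, 18.9, 132.2]
eef_rot: [[-1.0, -0.0, 0.004], [-0.0, 1.0, -0.0], [-0.004, -0.0, -1.0]]
ft_force: [1.5, 0.6, -1.4]
width: 38.5
finger_force: 50.5
```

Call:
play_rows --plan '[0,-0.12,-0.8,0,0,0,-0.12,-0.8,0,0,0,-0.12,-0.8,0,0,0,-0.12,-0.8,0,0,0,0,0,0,0,0,0,0,0,0,0,0,0,0,0,0,0,0,0.3,0,0,0,0,0.4,0,0,0,0,0.4,0]'

```text
clock: 11.3
tool_pos: [621.8, -139.7, 71.3]
eef_rot: [[-1.0, -0.002, -0.0], [-0.002, 1.0, 0.0], [0.0, 0.0, -1.0]]
ft_force: [0.9, -0.5, 0.1]
width: 38.3
finger_force: 50.6
```

Call:
play_rows --plan '[0,0,0,0.3,0,0,0,0,0.2,0,0,0,0,0.1,0,0,0,0,0,0,0,0,0,0,0,0,0,0,0,0,0,0,0,0,0,0,0,0,0,0,0,0,0,0,0,0,0,0,0,0]'

```text
clock: 12.3
tool_pos: [622.5, -140.9, 43.4]
eef_rot: [[-1.0, -0.0, 0.001], [-0.0, 1.0, 0.0], [-0.001, 0.0, -1.0]]
ft_force: [0.4, 2.2, 4.1]
width: 38.1
finger_force: 51.0
```

Call:
play_rows --plan '[1,0,0,0,0,1,0,0,0,0,1,0,0,0,0,1,0,0,0,0,1,0,0,-0.3,0,1,0,0,-0.6,0,1,0,0,-0.6,0,1,0,0,-0.4,0,1,0.3,0.3,0,0,1,0.6,0.6,0,0]'

```text
clock: 13.3
tool_pos: [577.8, -97.1, 139.9]
eef_rot: [[-1.0, 0.002, 0.004], [0.002, 1.0, -0.001], [-0.004, -0.001, -1.0]]
ft_force: [0.5, 1.7, 0.4]
width: 85.4
finger_force: 0.0
```

Call:
play_rows --plan '[1,0.6,0.6,0,0,1,0.6,0.6,0,0,1,0.6,0.56,0,0,1,0.42,0.4,0,0,1,0,0,0,0,1,0,0,0,0,1,0,0,0,0,1,0,0,0,0,1,0,0,0,0,1,0,0,0,0]'

```text
clock: 14.3
tool_pos: [466.2, 11.6, 137.6]
eef_rot: [[-1.0, 0.001, -0.0], [0.001, 1.0, 0.0], [0.0, 0.0, -1.0]]
ft_force: [-0.2, -0.4, -0.4]
width: 85.5
finger_force: 0.0
```

Run:
```python
from h import *
s,im=snap("w5");st(s);print(wproj(s,[466,12,18]))
g=im[110:330,165:395]
cv2.imwrite("pics/nut.png",cv2.resize(g,None,fx=2.4,fy=2.4,interpolation=cv2.INTER_CUBIC))
```

```text
t 14.30 pos [466.2  11.6 137.6] yaw 179.96 w 85.5 F [-0.2 -0.4 -0.4] ff 0.0
[278.60889407 202.98984007]
```

View pics/nut.png

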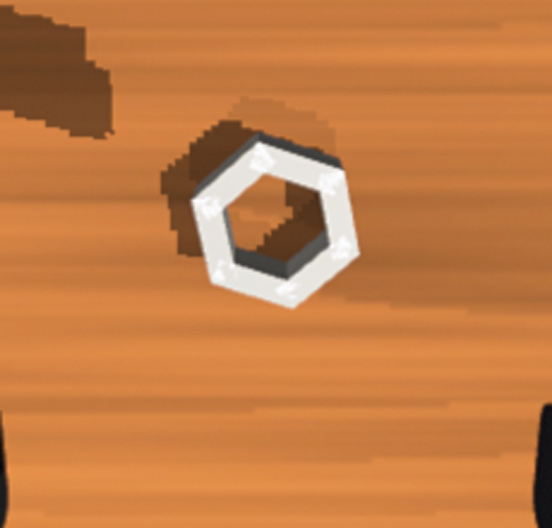

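The nut's top corners in the crop are (192,199), (260,142), (344,168), (359,253), (292,307) and (212,283). I'll work out its centre and yaw.

Run:
```python
from h import *
s=observe()
C=[(192,199),(260,142),(344,168),(359,253),(292,307),(212,283)]
X=np.array([wcast(s,165+u/2.4,110+v/2.4,18)[:2] for u,v in C]);c=X.mean(0);d=X-c
print(c.round(1),np.hypot(*d.T).round(1),np.degrees(np.arctan2(d[:,1],d[:,0])).round(1))
print("delta to nut",(c-s["tool_pos"][:2]).round(1))
```

```text
[467.   13.2] [26.5 26.1 26.7 26.3 26.3 26.6] [-108.8 -169.3  132.1   71.5   10.6  -47.7]
delta to nut [0.9 1.6]
```

Call:
play_rows --plan '[1,-0.02,0.03,0.3,0,1,0,0,0.5,-0.76,1,0,0,0.5,-0.76,1,0,0,0.5,-0.76,1,0,0,0.4,0,1,0,0,0.3,0,1,0,0,0.15,0,1,0,0,0.04,0,1,0,0,0,0,0,0,0,0,0]'

```text
clock: 15.35
tool_pos: [467.7, 13.4, 4.2]
eef_rot: [[-0.98, -0.198, 0.002], [-0.198, 0.98, 0.0], [-0.002, -0.0, -1.0]]
ft_force: [0.8, -0.1, 0.6]
width: 73.3
finger_force: 0.0
```

Call:
play_rows --plan '[0,0,0,0,0,0,0,0,0,0,0,0,0,0,0,0,0,0,0,0,0,0,0,-0.3,0,0,0,0,-0.7,0.76,0,0,0,-0.8,0.76,0,0,0,-0.8,0.76,0,0,0,-0.4,0,0,0,0,0,0]'

```text
clock: 16.35
tool_pos: [468.5, 13.4, 156.3]
eef_rot: [[-1.0, -0.0, 0.006], [-0.0, 1.0, -0.0], [-0.006, -0.0, -1.0]]
ft_force: [0.8, -0.8, -1.5]
width: 45.3
finger_force: 51.6
```

Call:
play_rows --plan '[0,-0.3,-0.3,0,0,0,-0.6,-0.6,0,0,0,-0.6,-0.6,0,0,0,-0.6,-0.6,0,0,0,-0.6,-0.6,0,0,0,-0.4,-0.38,0,0,0,0,0,0,0,0,0,0,0,0,0,0,0,0.3,0,0,0,0,0.4,0]'

```text
clock: 17.35
tool_pos: [621.9, -139.7, 117.9]
eef_rot: [[-1.0, -0.001, 0.002], [-0.001, 1.0, -0.0], [-0.002, -0.0, -1.0]]
ft_force: [0.0, -0.1, -2.4]
width: 45.1
finger_force: 51.6
```

Call:
play_rows --plan '[0,0,0,0.3,0,0,0,0,0.3,0,0,0,0,0.2,0,0,0,0,0.1,0,0,0,0,0,0,0,0,0,0,0,0,0,0,0,0,0,0,0,0,0,0,0,0,0,0,0,0,0,0,0]'

```text
clock: 18.35
tool_pos: [622.0, -140.5, 73.3]
eef_rot: [[-1.0, -0.0, 0.0], [-0.0, 1.0, 0.0], [-0.0, 0.0, -1.0]]
ft_force: [0.8, 0.0, -1.5]
width: 44.5
finger_force: 51.6
```

Call:
play_rows --plan '[0,0,0,0.03,0,0,0,0,0.02,0,0,0,0,0,0,0,0,0,0,0,1,0,0,0,0,1,0,0,0,0,1,0,0,0,0,1,0,0,0,0,1,0,0,-0.3,0,1,0,0,-0.6,0]'

```text
clock: 19.35
tool_pos: [620.7, -140.2, 114.2]
eef_rot: [[-1.0, 0.0, -0.005], [-0.0, 1.0, 0.002], [0.005, 0.002, -1.0]]
ft_force: [-0.1, -0.5, -0.4]
width: 85.5
finger_force: 0.0
```

Call:
play_rows --plan '[1,0,0,-0.5,0,1,0.2,0,-0.1,0,1,0.4,0,0,0,1,0.4,0,0,0,1,0,0,0,0,1,0,0,0,0,1,0,0,0,0,1,0,0,0,0,1,0,0,0,0,1,0,0,0,0]'

```text
clock: 20.35
tool_pos: [572.2, -140.5, 145.6]
eef_rot: [[-1.0, -0.0, -0.0], [-0.0, 1.0, 0.0], [0.0, 0.0, -1.0]]
ft_force: [-0.2, 0.8, 0.1]
width: 85.2
finger_force: 0.0
```

Run:
```python
from h import *
s,im=snap("w6");st(s);print(wproj(s,[622,-141,86]))
```

```text
t 20.35 pos [ 572.2 -140.5  145.6] yaw -179.98 w 85.2 F [-0.2  0.8  0.1] ff 0.0
[277.35209682 309.65645134]
```

View pics/w6.png

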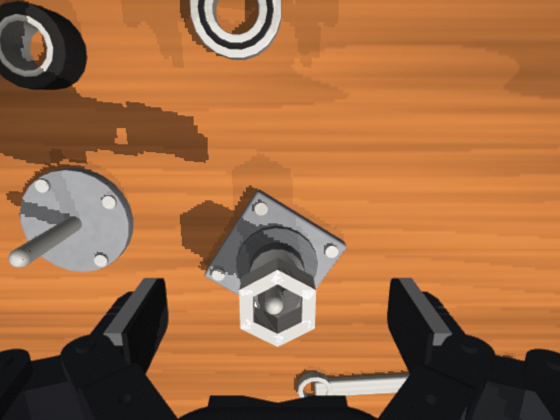

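The square stack is right: the nut's top centre is at (278,309) against a prediction of (277,310). Its post is in the hole. Now the bearing.

Call:
play_rows --plan '[1,0.4,-0.09,0,0,1,0.6,-0.12,0,0,1,0.6,-0.13,0.1,0,1,0.6,-0.13,0.2,0,1,0.36,-0.08,0.2,0,1,0,0,0,0,1,0,0,0,0,1,0,0,0,0,1,0,0,0,0,1,0,0,0,0]'

```text
clock: 21.4
tool_pos: [444.7, -167.9, 121.0]
eef_rot: [[-1.0, -0.001, 0.0], [-0.001, 1.0, -0.0], [-0.0, -0.0, -1.0]]
ft_force: [-0.1, 0.2, -0.2]
width: 85.2
finger_force: 0.0
```

Run:
```python
from h import *
s,im=snap("w7");st(s);print(wproj(s,[444,-168,16]),wproj(s,[468,-299,30]))
```

```text
t 21.40 pos [ 444.7 -167.9  121. ] yaw -179.96 w 85.2 F [-0.1  0.2 -0.2] ff 0.0
[277.98130623 208.18450007] [ 80.88121285 248.85535357]
```

View pics/w7.png

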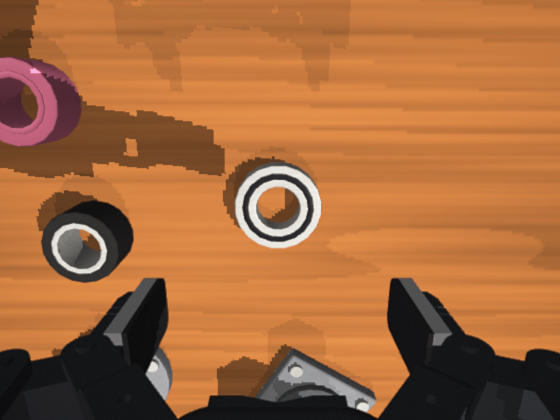

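The bearing's top is at (278,206), so it lies at (443.5,-168). The black bush is at (79,248), about (467.7,-300). Pink is at (20,102), clear. Grip the bearing.

Call:
play_rows --plan '[1,0.02,0,0.3,0,1,0,0,0.6,0,1,0,0,0.6,0,1,0,0,0.45,0,1,0,0,0.25,0,1,0,0,0.14,0,1,0,0,0.06,0,1,0,0,0,0,1,0,0,0,0,0,0,0,0,0]'

```text
clock: 22.45
tool_pos: [443.6, -168.3, 1.6]
eef_rot: [[-1.0, -0.0, 0.001], [-0.0, 1.0, -0.001], [-0.001, -0.001, -1.0]]
ft_force: [0.2, 0.6, -0.4]
width: 73.1
finger_force: 0.0
```

Call:
play_rows --plan '[0,0,0,0,0,0,0,0,0,0,0,0,0,0,0,0,0,0,0,0,0,0,0,-0.2,0,0,0,0,-0.5,0,0,0,0,-0.7,0,0,0,0,-0.7,0,0,0,0,-0.4,0,0,0,0,0,0]'

```text
clock: 23.45
tool_pos: [444.5, -168.7, 129.3]
eef_rot: [[-1.0, -0.0, 0.006], [-0.0, 1.0, -0.003], [-0.006, -0.003, -1.0]]
ft_force: [0.6, -1.4, -3.3]
width: 57.3
finger_force: 54.5
```

Call:
play_rows --plan '[0,-0.3,-0.25,0,0,0,-0.58,-0.51,0,0,0,-0.74,-0.64,0,0,0,-0.74,-0.64,0,0,0,-0.58,-0.51,0,0,0,0,0,0,0,0,0,0,0,0,0,0,0,0,0,0,0,0,0,0,0,0,0,0,0]'

```text
clock: 24.45
tool_pos: [589.8, -295.0, 126.7]
eef_rot: [[-1.0, -0.001, 0.001], [-0.001, 1.0, -0.0], [-0.001, -0.0, -1.0]]
ft_force: [0.4, 0.3, -3.7]
width: 57.7
finger_force: 54.5
```

Run:
```python
from h import *
s,im=snap("w8");st(s);print(wproj(s,[590.5,-295.5,82]),wproj(s,[590.5,-295.5,12]),wproj(s,np.array(s["tool_pos"])+[0,0,15]))
```

```text
t 24.45 pos [ 589.8 -295.   126.7] yaw -179.97 w 57.7 F [ 0.4  0.3 -3.7] ff 54.5
[277.43719884 243.61447667] [277.45465637 205.94884417] [278.67486514 301.79271358]
```

View pics/w8.png

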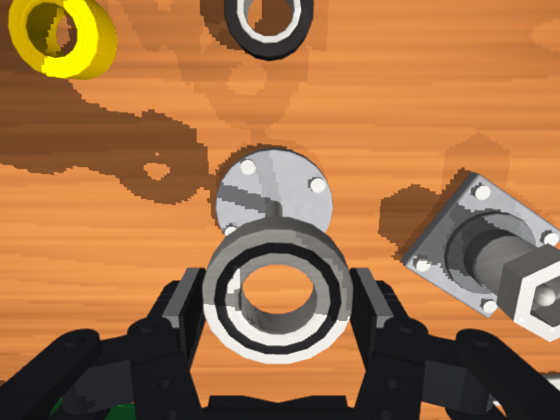

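The foot's centre is near (274,207) against a prediction of (277,206). I'll shift y by -2 mm and lower.

Call:
play_rows --plan '[0,-0.03,-0.04,0.2,0,0,0,0,0.4,0,0,0,0,0.4,0,0,0,0,0.4,0,0,0,0,0.4,0,0,0,0,0.25,0,0,0,0,0.14,0,0,0,0,0.06,0,0,0,0,0,0,0,0,0,0,0]'

```text
clock: 25.5
tool_pos: [592.0, -297.8, 14.3]
eef_rot: [[-1.0, -0.0, 0.001], [-0.0, 1.0, -0.001], [-0.001, -0.001, -1.0]]
ft_force: [-1.9, 0.3, 0.5]
width: 57.5
finger_force: 54.8
```

Call:
play_rows --plan '[0,0,0,0.01,0,0,0,0,0,0,1,0,0,0,0,1,0,0,0,0,1,0,0,0,0,1,0,0,0,0,1,0,0,-0.3,0,1,0,0,-0.6,0,1,0,0,-0.7,0,1,0,0,-0.6,0]'

```text
clock: 26.5
tool_pos: [591.9, -297.8, 126.1]
eef_rot: [[-1.0, 0.0, 0.002], [0.0, 1.0, -0.001], [-0.002, -0.001, -1.0]]
ft_force: [-0.7, -0.4, 0.1]
width: 85.3
finger_force: 0.0
```

Call:
play_rows --plan '[1,0,0,0,0,1,0.4,-0.01,0,0,1,0.6,-0.01,0,0,1,0.6,-0.01,0,0,1,0.6,-0.01,0,0,1,0.28,-0.01,0,0,1,0,0,0,0,1,0,0,0,0,1,0,0,0,0,1,0,0,0,0]'

```text
clock: 27.5
tool_pos: [468.2, -299.9, 122.6]
eef_rot: [[-1.0, -0.001, 0.0], [-0.001, 1.0, 0.0], [-0.0, 0.0, -1.0]]
ft_force: [0.6, -1.3, -0.3]
width: 85.2
finger_force: 0.0
```

Run:
```python
from h import *
s,im=snap("w9");st(s);print(wproj(s,[467.7,-300,30]),wproj(s,[591,-297.5,28]))
```

```text
t 27.50 pos [ 468.2 -299.9  122.6] yaw -179.96 w 85.2 F [ 0.6 -1.3 -0.3] ff 0.0
[277.92033615 213.96281243] [281.15028879 369.44029308]
```

View pics/w9.png

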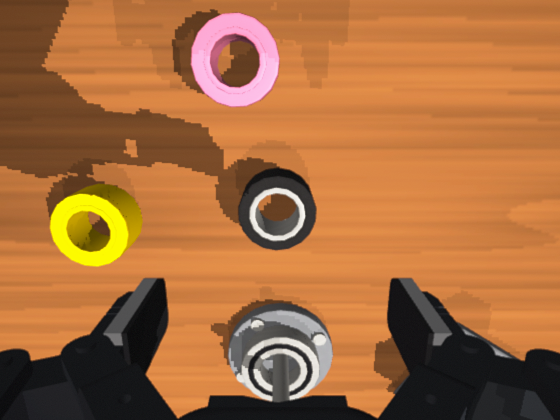

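The bush's top is at (277,214), right under the tool, with yellow at (90,230) and pink at (235,60) clear of the fingers. The bearing is seated at (280,366) around its post.

Call:
play_rows --plan '[1,0,0,0.3,0,1,0,0,0.6,0,1,0,0,0.6,0,1,0,0,0.45,0,1,0,0,0.25,0,1,0,0,0.12,0,1,0,0,0.03,0,1,0,0,0,0,1,0,0,0,0,0,0,0,0,0]'

```text
clock: 28.55
tool_pos: [468.0, -300.4, 6.3]
eef_rot: [[-1.0, -0.0, 0.001], [-0.0, 1.0, -0.001], [-0.001, -0.001, -1.0]]
ft_force: [-0.8, -0.3, 0.1]
width: 72.6
finger_force: 0.0
```

Call:
play_rows --plan '[0,0,0,0,0,0,0,0,0,0,0,0,0,0,0,0,0,0,0,0,0,0,0,-0.2,0,0,0,0,-0.5,0,0,0,0,-0.7,0,0,0,0,-0.7,0,0,0,0,-0.4,0,0,0,0,0,0]'

```text
clock: 29.55
tool_pos: [468.9, -301.0, 134.2]
eef_rot: [[-1.0, -0.0, 0.006], [-0.0, 1.0, -0.004], [-0.006, -0.004, -1.0]]
ft_force: [-0.7, 0.3, -0.2]
width: 51.1
finger_force: 52.3
```

Call:
play_rows --plan '[0,-0.28,0.01,0,0,0,-0.6,0.01,0,0,0,-0.6,0.01,0,0,0,-0.6,0.01,0,0,0,-0.38,0.01,0,0,0,0,0,0,0,0,0,0,0,0,0,0,0,0,0,0,0,0,0.3,0,0,0,0,0.4,0]'

```text
clock: 30.55
tool_pos: [590.4, -298.1, 95.5]
eef_rot: [[-1.0, 0.001, 0.002], [0.001, 1.0, -0.001], [-0.002, -0.001, -1.0]]
ft_force: [-0.5, -0.3, -0.6]
width: 50.6
finger_force: 52.3
```

Call:
play_rows --plan '[0,0,0,0.4,0,0,0,0,0.4,0,0,0,0,0.25,0,0,0,0,0.13,0,0,0,0,0.05,0,0,0,0,0,0,0,0,0,0,0,0,0,0,0,0,0,0,0,0,0,0,0,0,0,0]'

```text
clock: 31.55
tool_pos: [590.8, -297.8, 34.4]
eef_rot: [[-1.0, 0.0, 0.001], [0.0, 1.0, -0.001], [-0.001, -0.001, -1.0]]
ft_force: [-0.5, -1.1, 3.1]
width: 51.3
finger_force: 52.5
```

Contact reads 3 N, so the bush is down. Release, retreat and check.

Call:
play_rows --plan '[1,0,0,0,0,1,0,0,0,0,1,0,0,0,0,1,0,0,0,0,1,0,0,-0.3,0,1,0,0,-0.6,0,1,0,0,-0.7,0,1,0,0,-0.6,0,1,0,0,-0.3,0,1,0.3,0,0,0]'

```text
clock: 32.55
tool_pos: [577.2, -297.9, 162.6]
eef_rot: [[-1.0, -0.001, 0.006], [-0.001, 1.0, -0.003], [-0.006, -0.003, -1.0]]
ft_force: [-1.1, 0.9, 0.1]
width: 85.4
finger_force: 0.0
```

Call:
play_rows --plan '[1,0.6,0,0,0,1,0.6,0,0,0,1,0.6,0,0,0,1,0.6,0,0,0,1,0.3,0,0,0,1,0,0,0,0,1,0,0,0,0,1,0,0,0,0,1,0,0,0,0,1,0,0,0,0]'

```text
clock: 33.55
tool_pos: [441.0, -297.4, 158.5]
eef_rot: [[-1.0, -0.001, -0.0], [-0.001, 1.0, 0.0], [0.0, 0.0, -1.0]]
ft_force: [-0.5, -0.7, -0.4]
width: 85.3
finger_force: 0.0
```

Run:
```python
from h import *
st(observe())
a=cv2.cvtColor(get_image("side"),cv2.COLOR_RGB2BGR)[120:340,150:370]
b=cv2.cvtColor(get_image("top"),cv2.COLOR_RGB2BGR)[130:270,130:400]
a=cv2.resize(a,(560,560),interpolation=cv2.INTER_CUBIC)
cv2.imwrite("pics/end.png",a); b0=cv2.imread("pics/top0.png")[130:270,130:400]
# change near the three bystanders, top view
for n,(u,v) in dict(short=(203,163),long=(192,224),carton=(147,173)).items():
    u-=130;v-=130;print(n,cv2.absdiff(b,b0)[v-12:v+12,max(u-15,0):u+15].mean().round(1))
```

```text
t 33.55 pos [ 441.  -297.4  158.5] yaw -179.96 w 85.3 F [-0.5 -0.7 -0.4] ff 0.0
short 3.3
long 3.6
carton 3.5
```

View pics/end.png

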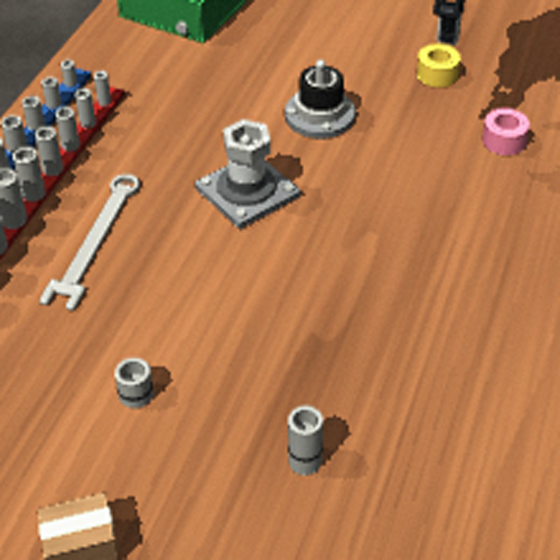

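Both stacks stand correctly: collar, sleeve and nut at (246,170), bearing and bush at (320,95). The sockets and carton haven't moved and the gripper is clear, so I'm handing in.

```bash
python3 -c "
from plant import *
print(finish_job())"
```

```text
the job is handed in; nothing more can be done
None
```

I handed the job in at about 34 s: collar, sleeve and nut are on the square stand, and bearing and bush are on the round one. The last pictures show both sockets and the carton unmoved; the judge's result was not shown.

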